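Start the snap-setting press

ROBOT

A 6-joint arm with a two-finger parallel gripper is mounted at the origin on the work surface. World frame = base frame: x ahead of the robot, y to its left, z up, the work surface at z = 0. Lengths are in mm, angles in degrees, forces in N, time in s.
With the tool pointing down it reaches from about 350 to 850 mm from the base axis. Payload 8.1 kg.
Tool frame: the origin (TCP) lies midway between the tips of the shut fingers; the grasp point (between the pads) lies 19 mm behind it; z points along the fingers, y is the line along which they close (so a half turn about z gives the same grasp; the last joint's range is limited). The gripper opens to 85 mm and grips with 20 to 120 N. Pads are 22 mm wide; open, the fingers measure 114 mm over their backs; the gripper's body (76 mm by 85 mm) begins 54 mm behind the grasp point. The pads swing forward as they close: fully open they stand 13 mm farther back than shut.
Start: joints at [-74.622, 7.471, 85.268, -0, 87.261, -4.893], TCP at [207.899, -562.835, 231.292] pointing down, gripper open.
Joint ranges: [-169.43, 169.43], [-51.17, 129.36], [1.28, 143.12], [-76.62, 256.62], [0, 156.53], [-152.29, 152.29]. Speed limits (degrees/s): [136.94, 136.94, 159.86, 180, 180, 180].

INTERFACE

Orientations are given as [roll, pitch, yaw] about the fixed x, y, z axes, in that order (R = Rz(yaw) Ry(pitch) Rx(roll)).
In Python, from bench import r gives the robot as it stands. The module is installed in compiled form; this text tells all that it offers.
- The arm moves only by the tool jog_arm, never from a script. Its argument "rows" is a list of rows, each a list of 2 entries, a list of its own where there are three numbers: the shift along the tool's x, y, z in mm, then the turn, a rotation vector about the tool's x, y, z in rad. A call has 1 to 10 rows; each row is the pose to reach, as a shift and turn from the pose commanded when the call began, along the tool's axes at that moment; what a row does not reach only later rows make up. A row lasts 1/10 s, in which the tool goes at most 50 mm and 8.59 degrees, less where a joint would pass 70% of its speed; a pose out of reach is approached as far as the arm can. A call with a gripper value outside its range is refused whole. "grip" is the finger opening in mm, from 0 to 85.4, set as the call begins (left out, the last holds). The fingers move at their own pace and stop on an object; "force" is the grip in N (left out, the last holds). Time passes only in rows, so rows that repeat a pose let the fingers close. It gives the time, the measured TCP pose, the force, the opening and the grip force at its end, in the units of the state.
- r.sense(): the state, without advancing time (a new reading comes with each control period).
- r.snapshot(name): name is "scene" or "top" or "wrist"; returns (picture, depth): 480x640x3 uint8, blue, green, red; 480x640 float32, mm along the optical axis (not along the pixel's ray), 0 where there is no reading.
- r.camera_params(name): a dict with "fx", "fy", "cx", "cy" (pixels), "pose" (4x4, takes a point from camera to world coordinates); the wrist camera has in their place "tool_from_camera" (4x4, takes a point from camera to tool coordinates, whose origin is the TCP and whose axes are the flange's). Camera axes: x right, y down, z forward; pixel columns grow to the right and rows downward; lengths in mm; the calibration is good to about 2 mm. A picture is of the moment at which its call begins: read the wrist's pose just before it. camera_params takes no time and is no camera call.
- r.hand_in(): hands the job in; it is judged then, once.
The state is a dict: "time": time; "joint_pos": joint angles; "qd": joint speeds; "joint_efforts": joint torques, N m; "tool_pos": TCP position; "tcp_rot": TCP orientation; "ft_force": force on the tool from outside, world axes, zero at the start; "wrist_torque": the same for the moment, N m; "finger_gap": finger opening in mm; "grip_force": force on a finger pad.
Only numpy, scipy, OpenCV 4.12 (cv2) and the standard library are available. Lean on these libraries where they do the work, as an engineer would, in place of code of your own. Each camera call takes 0.05 s, during which the arm holds its last target. There are 200 camera calls.

TASK

Start a cycle on the leather bench's snap-setting press by pushing its controls with the fingertips: press the raised near end of the white rocker fully down to switch the power on, then push the yellow size key all the way down so that it stays down, then press the round green start button fully in and keep it in for about two seconds before letting it go. Do not press the blue or white keys or the red stop button, and do not press start before power and size are set. Leave the rocker on and the yellow key down, and do not lift or disturb the mug, mallet, stamp set or steel block.

Things in the scene. Friction and masses are not known exactly. Their poses are not given: they have to be found in the camera images.
- press: fixed press; origin on the bench under the deck, x away from the robot, y left. Level grey deck 60 mm high, x -95 to 95, y -145 to 130 mm. A blue C-frame 240 mm high stands at y 160 to 260. Controls (mm): near row, x -45: rocker y -80, start and stop y -25 and 30 in either order; far row, x 50: yellow, blue, white keys at y -80, -25, 30 in any order
- rocker_near (a point): middle of the top face (black mark) of the near, robot-side half of the white V-shaped rocker, 26 mm wide, each half 32 mm long; moves with it, 21 mm from the pivot line (along the press's y, 72 mm up). Off: near half slopes up to the robot, this point 84 mm above the bench, near edge 88 mm. On: near half level at 77 mm. Black bezel 76 by 40 mm, 68 mm up
- rocker (a joint): rocker angle in rad: 0 off (near end up; it starts at 0 to 0.05), 0.35 fully on (near end down, stop). No spring: friction only, about 3.5 N at rocker_near; stays where it is left
- key_yellow_top (a point): middle of the top of the yellow square key, 30 by 30 mm; 78 mm above the bench when up, 72 mm when fully down, moving with the key. Its bezel is 42 by 42 mm, 68 mm above the bench
- key_yellow (a joint): travel of the yellow key in m: 0 up, 0.006 fully down. No spring: takes about 3.5 N and stays where it is pushed
- key_blue_top (a point): the same point on the blue key, of the same size. Must not be pressed
- key_blue (a joint): travel of the blue key in m, as for the yellow key
- key_white_top (a point): the same point on the white square key, of the same size. Must not be pressed
- key_white (a joint): travel of the white key in m, as for the yellow key
- start_top (a point): middle of the top of the round green start button, 32 mm across, 78 mm above the bench when out, 72 mm when fully in; its black housing is 48 mm across, 72 mm above the bench
- start (a joint): travel of the start button in m: 0 out, 0.006 fully in. Spring return: starts to move at 1.5 N, fully in at 5 N
- stop_top (a point): the same point on the round red stop button, of the same size and spring. Must not be pressed
- stop (a joint): travel of the red stop button in m, as for the start button
- mug: blue mug, 76 mm across and 90 mm high, with steel punches standing in it to 140 mm; origin under its middle, on the bench to the right of the deck. Loose, leave alone
- mallet: wooden mallet lying beyond the deck, head 70 mm thick and 120 mm long, handle 250 mm; origin on the bench under the head. Loose, leave alone
- stamp_set: open red box of steel letter punches, 50 by 90 mm, 42 mm high, origin under its middle, on the bench to the right of the deck. Loose, leave alone
- steel_block: square steel bench block, 80 by 80 by 15 mm, origin under its middle, on the bench beyond the deck. Loose, leave alone

How it is judged:
By the outcome, as a careful person would: the job done as asked, in the order asked, and still so for the second after the job is handed in, with the robot touching nothing.
It also fails if it takes over 58 s, if anything falls off the work surface, if the arm or the gripper's body presses on something with over 40 N, if the wrist force passes 120 N, or if a joint passes its speed limit or range.

## Working session

There is one attempt and no reset: what is moved stays moved. The work goes in short steps, Python scripts to look and compute and a tool call to move; the robot and the scene stay as the last step left them, time stands still between calls to the robot, and variables do not carry over. Pictures are saved under pics/ and viewed, at most 10 in all, crops included, and the job is handed in when it is done.

Besides the shell and the picture viewer there is one more tool, called after "Emit:" as name([rows], argument=value, ...), one row to a line, values as JSON. jog_arm: Moves the arm, as the interface text tells. Its arguments: {"type":"object","properties":{"rows":{"type":"array"},"grip":{"type":"number"},"force":{"type":"number"}},"required":["rows"]}

```bash
mkdir -p pics; python3 - <<'E'
from bench import r
import cv2,numpy as np
s=r.sense();print(s)
for n in("top","scene"):
    p,d=r.snapshot(n);cv2.imwrite(f"pics/{n}.png",p);np.save(f"pics/{n}.npy",d);c=r.camera_params(n);print(n,c)
print(r.camera_params("wrist"))
E
```

```text
{'time': 0.0, 'joint_pos': array([-7.46210461e+01,  7.51471934e+00,  8.53293552e+01,  8.36600196e-04,
        8.72607796e+01, -4.89223343e+00]), 'qd': array([ 0.04015099,  0.0971516 , -0.14811459, -0.01849228,  0.15961932,
        0.03217907]), 'joint_efforts': array([ 1.37814095e-04, -5.69395602e+01, -5.00553703e+01,  2.87949683e-05,
        1.46953011e-02,  8.50547281e-06]), 'tool_pos': array([ 207.7677917 , -562.29940149,  230.24774827]), 'tcp_rot': array([-1.79895599e+02, -9.77468212e-03,  2.02711377e+01]), 'ft_force': array([-0.02177792,  0.19014889,  0.13610737]), 'wrist_torque': array([ 0.01608949, -0.0546902 , -0.0101877 ]), 'grip_force': 0.0, 'finger_gap': 85.30999160961477}
top {'fx': 561.0531096523008, 'fy': 561.0531096523008, 'cx': 325.76916629749377, 'cy': 248.24424315838846, 'pose': array([[ 1.96262958e-02, -9.93587399e-01,  1.11350302e-01,
         4.66932841e+02],
       [-9.99402129e-01, -1.63256091e-02,  3.04771732e-02,
        -1.42483874e+02],
       [-2.84638737e-02, -1.11881883e-01, -9.93313773e-01,
         1.10719291e+03],
       [ 0.00000000e+00,  0.00000000e
[... 272 characters left out ...]
-01, -3.96721278e-01,  6.27634085e-01,
        -7.05806914e+02],
       [-8.52697006e-04, -8.45704234e-01, -5.33651217e-01,
         5.80386244e+02],
       [ 0.00000000e+00,  0.00000000e+00,  0.00000000e+00,
         1.00000000e+00]])}
{'fx': 408.4835231173989, 'fy': 408.4835231173989, 'cx': 328.0544323859423, 'cy': 241.42639451997354, 'tool_from_camera': array([[ 7.29907439e-05, -9.62258172e-01, -2.72138210e-01,
         6.80503338e+01],
       [ 9.99998966e-01,  4.61010408e-04, -1.36188286e-03,
        -4.52418067e-01],
       [ 1.43594146e-03, -2.72137830e-01,  9.62257211e-01,
        -1.43999809e+02],
       [ 0.00000000e+00,  0.00000000e+00,  0.00000000e+00,
         1.00000000e+00]])}
```

View pics/top.png

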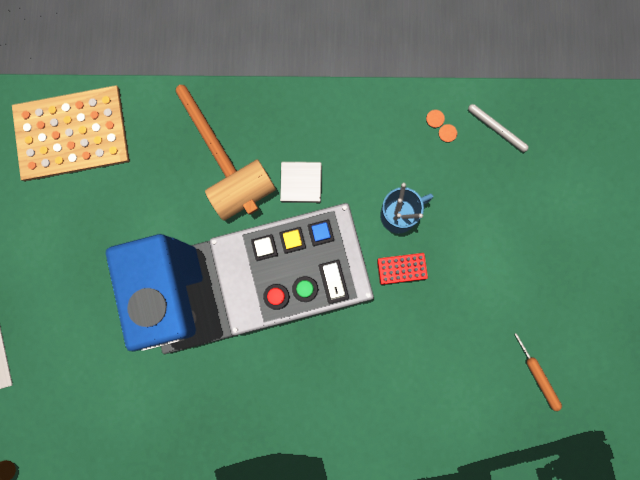

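The top view shows the white, yellow and blue keys at (263,246), (292,239) and (320,231). Red stop is at (276,296), green start at (305,289) and the rocker at (333,281), with its black mark near (336,290).

```bash
cat > h.py <<'E'
import cv2,numpy as np
# colour masks in HSV (OpenCV hue)
R={'yellow':(22,35),'green':(50,75),'blue':(100,125),'red':(0,6)}
def ray(c,pose,u,v,z):
    q=pose[:3,:3]@np.array([(u-c['cx'])/c['fx'],(v-c['cy'])/c['fy'],1]);o=pose[:3,3]
    return o+q*(z-o[2])/q[2]
def blob(p,name,near,rad=14):
    h=cv2.cvtColor(p,cv2.COLOR_BGR2HSV);lo,hi=R[name]
    m=cv2.inRange(h,(lo,120,120),(hi,255,255));w=np.zeros_like(m);cv2.circle(w,near,rad,255,-1);m&=w
    M=cv2.moments(m,True);return M['m10']/M['m00'],M['m01']/M['m00'],M['m00']
E
python3 - <<'E'
from h import *
from bench import r
p=cv2.imread('pics/top.png');c=r.camera_params('top')
loc={'yellow':(0,(292,239),(50,-25)),'green':(0,(305,289),(-45,-25)),'blue':(0,(320,231),(50,-80)),'red':(0,(276,296),(-45,30))}
W=[];L=[]
for n,(_,px,l) in loc.items():
    u,v,a=blob(p,n,px);w=ray(c,c['pose'],u,v,78);print(n,u,v,a,w.round(1));W.append(w[:2]);L.append(l)
W=np.array(W);L=np.array(L,float);a=L-L.mean(0);b=W-W.mean(0)
t=np.arctan2((a[:,0]*b[:,1]-a[:,1]*b[:,0]).sum(),(a*b).sum());Q=np.array([[np.cos(t),-np.sin(t)],[np.sin(t),np.cos(t)]])
o=W.mean(0)-Q@L.mean(0);print('yaw',np.degrees(t),'o',o,'res',(W-o-L@Q.T).round(1))
for n,l in dict(rock=(-66,-80),yel=(50,-25),st=(-45,-25)).items():print(n,o+Q@l)
E
```

```text
yellow 291.77131782945736 238.65503875968992 258.0 [599.2 -47.5  78. ]
green 304.2654867256637 288.30973451327435 226.0 [507.7 -72.9  78. ]
blue 320.4490566037736 231.12452830188678 265.0 [ 614.1 -100.4   78. ]
red 275.301652892562 295.9876033057851 242.0 [492.7 -20.1  78. ]
yaw 15.631540388037514 o [544.26642181 -36.82409042] res [[-0.  -0.1]
 [ 0.1  0.1]
 [ 0.1 -0. ]
 [-0.2  0. ]]
rock [ 502.26347122 -131.64894023]
yel [599.15339069 -47.42695079]
st [507.66702412 -73.02469937]
```

Emit:
jog_arm([
  [[20,-14,0],[0,0,0]],
  [[50,-36,0],[0,0,0.01]],
  [[85,-60,5],[0,0,0.02]],
  [[120,-85,15],[0,0,0.03]],
  [[155,-110,25],[0,0,0.04]],
  [[190,-135,35],[0,0,0.05]],
  [[225,-160,45],[0,0,0.06]],
  [[260,-185,55],[0,0,0.07]],
  [[290,-206,60],[0,0,0.081]],
  [[310,-220,65],[0,0,0.081]],
], grip=0, force=30)

```text
time: 1.1
tool_pos: [423.2, -246.5, 165.5]
tcp_rot: [-179.9, 0.0, 15.7]
ft_force: [-0.5, -0.7, 0.8]
finger_gap: -0.2
grip_force: 0.0
```

Emit:
jog_arm([
  [[25,-21,10],[0,0,0]],
  [[55,-46,20],[0,0,0]],
  [[85,-71,35],[0,0,0]],
  [[107,-89,45],[0,0,0]],
  [[107,-89,45],[0,0,0]],
  [[107,-89,45],[0,0,0]],
])

```text
time: 1.7
tool_pos: [501.1, -133.9, 120.6]
tcp_rot: [-180.0, 0.1, 15.7]
ft_force: [-0.2, -0.6, 0.2]
finger_gap: -0.1
grip_force: 0.0
```

```bash
python3 - <<'E'
from h import *
from bench import r
from scipy.spatial.transform import Rotation as Ro
s=r.sense();p,d=r.snapshot('wrist');cv2.imwrite('pics/w1.png',p)
c=r.camera_params('wrist');T=np.eye(4);T[:3,:3]=Ro.from_euler('xyz',s['tcp_rot'],degrees=True).as_matrix();T[:3,3]=s['tool_pos']
P=T@c['tool_from_camera'];print(s['tool_pos'],s['tcp_rot'])
for n in('green','yellow'):
    u,v,a=blob(p,n,(320,240),600);print(n,u,v,a,ray(c,P,u,v,78))
np.save('P1.npy',P)
E
```

```text
[ 501.10393649 -133.93380256  120.58734465] [-1.79960428e+02  9.07503776e-02  1.57320015e+01]
green 207.20273666573584 228.09131527506284 3581.0 [506.3407673  -72.67752282  78.        ]
yellow 194.30130738826392 21.144724840377016 3289.0 [591.31670183 -50.60278854  78.        ]
```

View pics/w1.png

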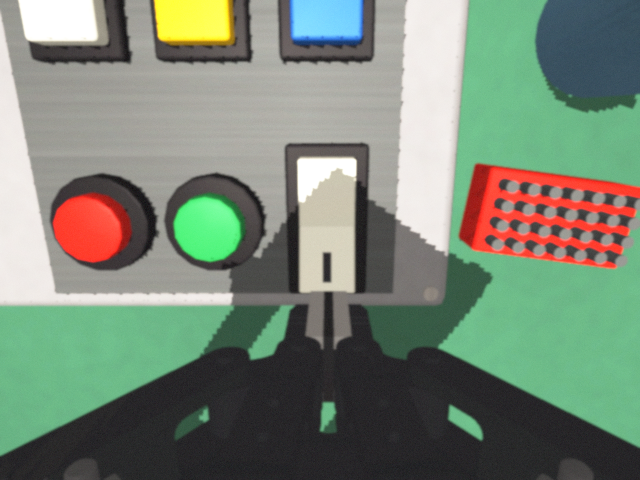

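The wrist view shows the fingertips at about (328,290), in line with the rocker and just on the robot side of its black mark at (327,268). The rocker is off. Lateral position is good, so I press down now.

Emit:
jog_arm([
  [[1,-1,10],[0,0,0]],
  [[1,-1,20],[0,0,0]],
  [[1,-1,28],[0,0,0]],
  [[1,-1,32],[0,0,0]],
  [[1,-1,35],[0,0,0]],
  [[1,-1,38],[0,0,0]],
  [[1,-1,41],[0,0,0]],
  [[1,-1,43],[0,0,0]],
  [[1,-1,44],[0,0,0]],
  [[1,-1,44],[0,0,0]],
])

```text
time: 2.75
tool_pos: [502.4, -133.3, 77.3]
tcp_rot: [180.0, -0.0, 15.6]
ft_force: [0.7, -0.4, 0.3]
finger_gap: 0.0
grip_force: 0.2
```

Emit:
jog_arm([
  [[0,0,0.5],[0,0,0]],
  [[0,0,1],[0,0,0]],
  [[0,0,1.5],[0,0,0]],
  [[0,0,2],[0,0,0]],
  [[0,0,2],[0,0,0]],
  [[0,0,2],[0,0,0]],
])

```text
time: 3.35
tool_pos: [502.5, -133.3, 76.9]
tcp_rot: [180.0, -0.0, 15.6]
ft_force: [-7.9, 1.0, 17.0]
finger_gap: -0.2
grip_force: 8.0
```

Contact is firm, 17 N at 77 mm, which is the rocker's stop. Next I lift and go over the yellow key.

Emit:
jog_arm([
  [[0,0,-10],[0,0,0]],
  [[0,0,-35],[0,0,0]],
  [[10,-5,-50],[0,0,0]],
  [[40,-20,-50],[0,0,0]],
  [[75,-37,-50],[0,0,0]],
  [[105,-52,-50],[0,0,0]],
  [[116,-57,-50],[0,0,0]],
  [[116,-57,-50],[0,0,0]],
  [[116,-57,-50],[0,0,0]],
])

```text
time: 4.25
tool_pos: [598.2, -47.2, 125.0]
tcp_rot: [-180.0, 0.0, 15.7]
ft_force: [-0.6, -0.4, -0.2]
finger_gap: 0.1
grip_force: 0.0
```

```bash
python3 - <<'E'
from h import *
from bench import r
p,d=r.snapshot('scene');cv2.imwrite('pics/s2.png',cv2.resize(p[120:420,150:550],None,fx=2,fy=2))
E
```

```text
(no output)
```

View pics/s2.png

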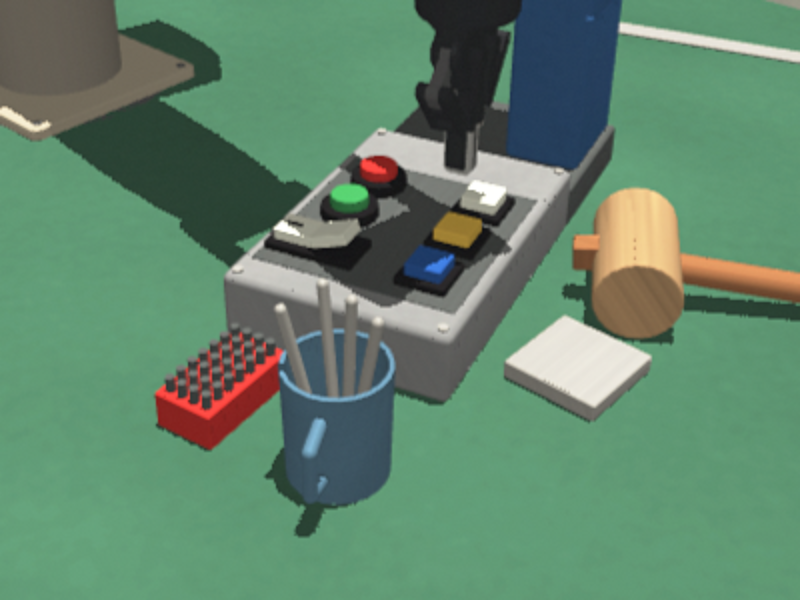

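The scene view shows the rocker tipped at (315,235), near half level and far end raised. The tips hang above the keys. I press yellow.

Emit:
jog_arm([
  [[1,0,15],[0,0,0]],
  [[1,0,30],[0,0,0]],
  [[1,0,40],[0,0,0]],
  [[1,0,45],[0,0,0]],
  [[1,0,48],[0,0,0]],
  [[1,0,50],[0,0,0]],
  [[1,0,52],[0,0,0]],
  [[1,0,53],[0,0,0]],
  [[1,0,54],[0,0,0]],
  [[1,0,54.5],[0,0,0]],
])

```text
time: 5.3
tool_pos: [600.0, -46.9, 71.9]
tcp_rot: [180.0, -0.1, 15.6]
ft_force: [-6.2, -0.3, 12.9]
finger_gap: 0.1
grip_force: 5.9
```

Emit:
jog_arm([
  [[0,0,0.5],[0,0,0]],
  [[0,0,0.5],[0,0,0]],
])

```text
time: 5.5
tool_pos: [600.0, -47.0, 71.9]
tcp_rot: [180.0, -0.1, 15.6]
ft_force: [-6.2, 0.5, 12.8]
finger_gap: -0.1
grip_force: 6.0
```

Emit:
jog_arm([
  [[0,0,-10],[0,0,0]],
  [[0,0,-35],[0,0,0]],
  [[-10,0,-50],[0,0,0]],
  [[-40,0,-50],[0,0,0]],
  [[-70,0,-50],[0,0,0]],
  [[-90,0,-50],[0,0,0]],
  [[-96,0,-50],[0,0,0]],
  [[-96,0,-50],[0,0,0]],
  [[-96,0,-50],[0,0,0]],
])

```text
time: 6.4
tool_pos: [508.1, -72.7, 120.8]
tcp_rot: [180.0, -0.1, 15.6]
ft_force: [0.3, -0.5, -0.1]
finger_gap: -0.1
grip_force: 0.0
```

```bash
python3 - <<'E'
from h import *
from bench import r
p,d=r.snapshot('wrist');cv2.imwrite('pics/w3.png',p)
E
```

```text
(no output)
```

View pics/w3.png

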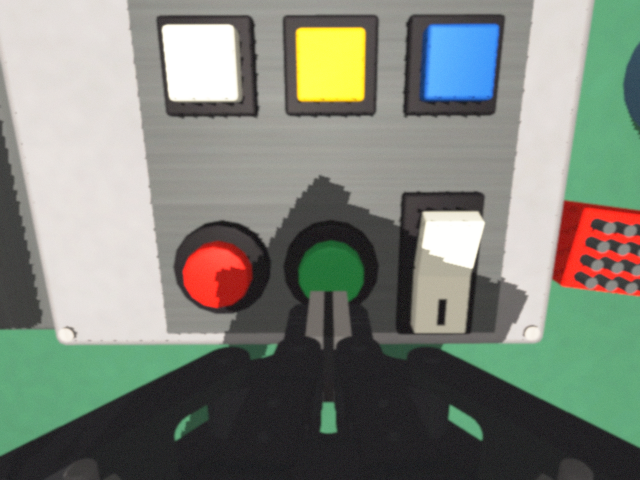

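The wrist view shows yellow at (330,65), lower than white and blue. The rocker is on, and the tips are over the green button at (330,270). I press start and hold.

Emit:
jog_arm([
  [[0,0,15],[0,0,0]],
  [[0,0,30],[0,0,0]],
  [[0,0,38],[0,0,0]],
  [[0,0,43],[0,0,0]],
  [[0,0,47],[0,0,0]],
  [[0,0,50],[0,0,0]],
  [[0,0,50.5],[0,0,0]],
  [[0,0,50.5],[0,0,0]],
])

```text
time: 7.25
tool_pos: [506.5, -72.4, 75.1]
tcp_rot: [-179.9, 0.1, 15.7]
ft_force: [-33.8, 6.9, 59.7]
finger_gap: -0.3
grip_force: 29.7
```

Emit:
jog_arm([
  [[0,0,0],[0,0,0]],
  [[0,0,0],[0,0,0]],
  [[0,0,0],[0,0,0]],
  [[0,0,0],[0,0,0]],
  [[0,0,0],[0,0,0]],
  [[0,0,0],[0,0,0]],
  [[0,0,0],[0,0,0]],
  [[0,0,0],[0,0,0]],
  [[0,0,0],[0,0,0]],
  [[0,0,0],[0,0,0]],
])

```text
time: 8.25
tool_pos: [506.6, -72.5, 75.1]
tcp_rot: [-179.9, 0.1, 15.7]
ft_force: [-33.8, 8.2, 59.8]
finger_gap: -0.1
grip_force: 29.6
```

The tips stopped at 75.1 mm under 60 N, where the button should bottom out at 72 mm. I check where the contact is before going on.

```bash
python3 - <<'E'
from h import *
from bench import r
s=r.sense();print(s['wrist_torque'],s['ft_force'],s['tool_pos'],s['joint_pos'],s['joint_efforts'])
p,d=r.snapshot('scene');cv2.imwrite('pics/s4.png',cv2.resize(p[120:320,250:520],None,fx=2.9,fy=2.9,interpolation=cv2.INTER_CUBIC))
E
```

```text
[ 1.36005776  5.95291928 -0.03179382] [-33.76378991   8.20596813  59.76118025] [506.56508521 -72.45614518  75.10107065] [-1.38727854e+01  1.71620631e+00  1.08280966e+02 -1.42067923e-02
  7.01382781e+01  6.04725515e+01] [-1.43692296e+00 -2.52321589e+01 -3.71337640e+01  2.12713270e-01
 -1.27625111e+01 -5.70967604e-03]
```

View pics/s4.png

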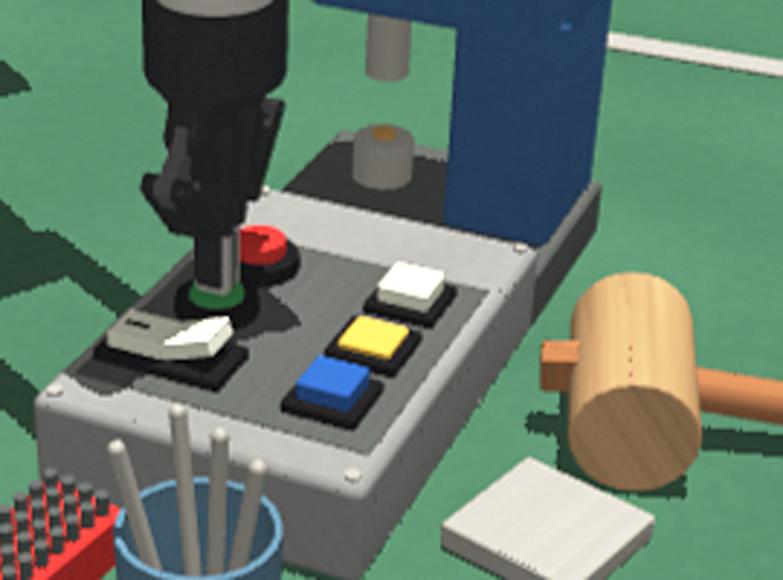

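The image shows the tips centred on the green button and nothing else touching. I use depth to compare the heights of the green and red button tops and their housings.

```bash
python3 - <<'E'
from h import *
from bench import r
th=np.radians(15.6315);Q=np.array([[np.cos(th),-np.sin(th)],[np.sin(th),np.cos(th)]]);o=np.array([544.27,-36.82])
for n in('scene','wrist','top'):
    if n=='wrist':
        from scipy.spatial.transform import Rotation as Ro
        s=r.sense();T=np.eye(4);T[:3,:3]=Ro.from_euler('xyz',s['tcp_rot'],degrees=True).as_matrix();T[:3,3]=s['tool_pos']
    p,d=r.snapshot(n);c=r.camera_params(n);P=T@c['tool_from_camera'] if n=='wrist' else c['pose']
    v,u=np.nonzero(d>0);z=d[v,u];X=np.c_[(u-c['cx'])/c['fx']*z,(v-c['cy'])/c['fy']*z,z]@P[:3,:3].T+P[:3,3]
    l=(X[:,:2]-o)@Q;hsv=cv2.cvtColor(p,cv2.COLOR_BGR2HSV)[v,u].astype(int)
    for nm,cc in dict(start=(-45,-25),stop=(-45,30),yellow=(50,-25),blue=(50,-80),white=(50,30),rockN=(-66,-80),rockF=(-25,-80)).items():
        rr=np.hypot(*(l-cc).T);a=(rr<12)&(X[:,2]<95);b=(rr>18)&(rr<23)&(X[:,2]<95)
        if nm=='start':a=(rr<16)&(hsv[:,0]>50)&(hsv[:,0]<75)&(hsv[:,1]>120)&(X[:,2]<95)
        f=lambda m:(m.sum(),np.percentile(X[m,2],[20,50,80,95]).round(1)) if m.sum()>3 else None
        print(n,nm,f(a),'ring',f(b) if nm in('start','stop') else '')
E
```

```text
scene start (np.int64(67), array([73.2, 74.5, 75.5, 76.4])) ring (np.int64(94), array([70.9, 71.6, 72.5, 73.8]))
scene stop (np.int64(74), array([80.8, 81.4, 82. , 82.4])) ring (np.int64(76), array([70.8, 71.9, 74.3, 80.2]))
scene yellow (np.int64(91), array([70.5, 71.5, 72.2, 72.9])) ring 
scene blue (np.int64(109), array([76.8, 77.6, 78.5, 79.1])) ring 
scene white (np.int64(83), array([76.8, 77.4, 78.4, 78.9])) ring 
scene rockN (np.int64(85), array([75.8, 76.5, 77.4, 78.3])) ring 
scene rockF (np.int64(125), array([67.5, 81.8, 85.3, 86.7])) ring 
wrist start (np.int64(1843), array([75.3, 76.3, 77. , 77.7])) ring (np.int64(3155), array([72.5, 73.3, 73.8, 74.4]))
wrist stop (np.int64(3087), array([83.1, 83.6, 84.1, 84.5])) ring (np.int64(3323), array([72.7, 73.4, 73.9, 74.4]))
wrist yellow (np.int64(4597), array([72.8, 73.3, 73.9, 74.5])) ring 
wrist blue (np.int64(4795), array([78.8, 79.3, 79.9, 80.5])) ring 
wrist white (np.int64(4773), array([78.9, 79.5, 80. , 80.6])) ring 
wrist rockN (np.int64(1513), array([78. , 78.5, 79. , 79.4])) ring 
wrist rockF (np.int64(3888), array([82.7, 85.4, 87.6, 88.7])) ring 
top start None ring None
top stop None ring None
top yellow (np.int64(70), array([69.5, 71.4, 73.4, 74.6])) ring 
top blue (np.int64(130), array([75.9, 77.7, 79.1, 80.2])) ring 
top white None ring 
top rockN (np.int64(56), array([74.9, 76.2, 78.1, 79.3])) ring 
top rockF None ring
```

Depth explains it. The untouched red button's top is at about 81.5 mm, with a domed cap, so 75 mm is the full 6 mm of travel and green is fully in. It has been held about 1.5 s, so I hold a bit longer and then release.

Emit:
jog_arm([
  [[0,0,0],[0,0,0]],
  [[0,0,0],[0,0,0]],
  [[0,0,0],[0,0,0]],
  [[0,0,0],[0,0,0]],
  [[0,0,-3],[0,0,0]],
  [[0,0,-15],[0,0,0]],
  [[0,0,-40],[0,0,0]],
  [[0,0,-80],[0,0,0]],
  [[0,0,-110],[0,0,0]],
  [[0,0,-110],[0,0,0]],
])

```text
time: 9.45
tool_pos: [510.1, -73.5, 185.2]
tcp_rot: [179.8, -0.4, 15.6]
ft_force: [0.4, -0.8, 0.9]
finger_gap: -0.1
grip_force: 0.0
```

Emit:
jog_arm([
  [[-20,20,0],[0,0,0]],
  [[-50,50,0],[0,0,0]],
  [[-80,80,0],[0,0,0]],
  [[-100,100,0],[0,0,0]],
  [[-100,100,0],[0,0,0]],
  [[-100,100,0],[0,0,0]],
])

```text
time: 10.05
tool_pos: [437.3, -196.1, 179.0]
tcp_rot: [-179.9, 0.0, 15.5]
ft_force: [0.2, -0.2, 0.7]
finger_gap: -0.1
grip_force: 0.0
```

```bash
python3 - <<'E'
from bench import r
import cv2
p,d=r.snapshot('scene');cv2.imwrite('pics/s5.png',cv2.resize(p[120:420,150:550],None,fx=2,fy=2));print(r.sense()['time'],r.sense()['ft_force'])
E
```

```text
10.1 [-0.85349731 -0.43258117  0.48869041]
```

View pics/s5.png

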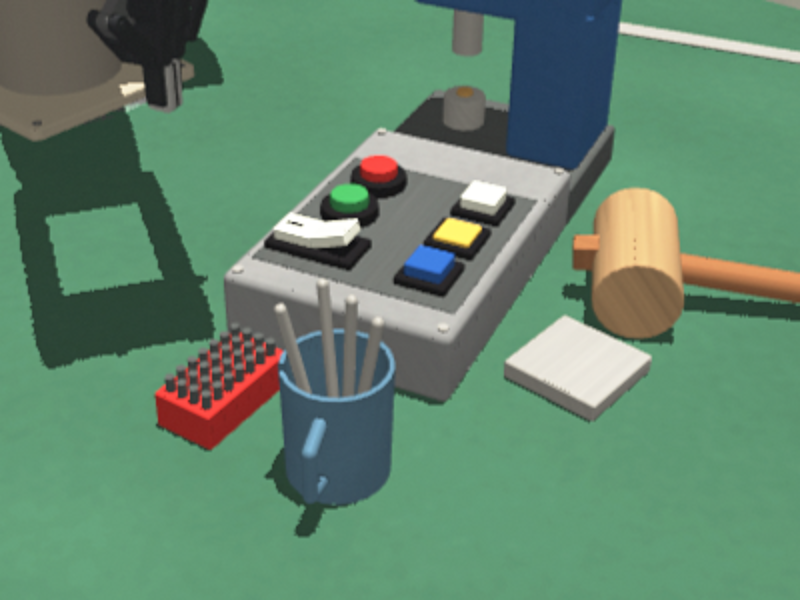

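The final view shows the rocker on at (315,235), yellow down at (460,235) and green back out at (350,197). The other items have not moved and the arm is clear.

```bash
python3 -c "
from bench import r
print(r.hand_in())"
```

```text
the job is handed in; nothing more can be done
None
```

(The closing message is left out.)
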